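# Tip the meter out of its flush case pocket and lay it in the data dock

### The arm

A 6-joint arm with a two-finger parallel gripper is mounted at the origin on a cart in front of the work surface, level with it; the furniture and walls round the work are solid. World frame = base frame: x ahead of the robot, y to its left, z up, the work surface at z = 0. Lengths are in mm, angles in rad, forces in N, time in s.
With the tool pointing down it reaches from about 275 to 1000 mm from the base axis. Payload 8.4 kg.
Tool frame: the origin (TCP) lies at the very end of the fingers, on their centre line; the grasp point (between the pads) lies 19 mm behind it (r.pinch_z is the distance from the TCP to the grasp point, in mm); z points along the fingers, y is the line along which they close (so a half turn about z gives the same grasp; the last joint's range is limited). The gripper opens to 85 mm and grips with 20 to 120 N. Pads are 22 mm wide; open, the fingers measure 114 mm over their backs; the gripper's body (76 mm by 85 mm) begins 54 mm behind the grasp point. The pads swing forward as they close: fully open they stand 13 mm farther back than shut.
Start: joints at [1.123, 0.353, 1.633, -0, 1.155, -0.002], TCP at [269.486, 563.919, 231.281] pointing down, gripper open.
Joint ranges: [-2.63, 2.63], [-0.92, 2.1], [0.06, 2.66], [-1.3, 4.44], [0, 2.69], [-3.02, 3.02]. Speed limits (rad/s): [2.22, 2.22, 2.79, 3.14, 3.14, 3.14].

### API

Orientations are given as [roll, pitch, yaw] about the fixed x, y, z axes, in that order (R = Rz(yaw) Ry(pitch) Rx(roll)).
In Python, from rig import r gives the robot as it stands.
- The arm moves only by the tool carry_out, never from a script. Its argument "series" is a list of rows, each a list of 7 numbers: the turn, a rotation vector about the tool's x, y, z as a fraction of full scale, then the shift along the tool's x, y, z as a fraction of full scale, then the gripper command: -1 is fully open, 1 is shut, values between are in proportion. A call has 1 to 8 rows; each row is the pose to reach, as a shift and turn from the pose commanded when the call began, along the tool's axes at that moment, turning the shorter way round; what a row does not reach only later rows make up. Full scale, the value 1, is 0.25 m for a shift and pi rad for a turn. A row lasts 1/8 s, in which the tool goes at most 62.5 mm and 10.7 degrees, less where a joint would pass 70% of its speed; a pose out of reach is approached as far as the arm can. A call with a number of a shift or a turn outside -1 to 1 is refused whole. A call with a gripper value outside its range is refused whole. The fingers move at their own pace and stop on an object; "force" is the grip in N (left out, the last holds). Time passes only in rows, so rows that repeat a pose let the fingers close. It gives the time, the measured TCP pose, the force, the opening and the grip force at its end, in the units of the state.
- r.sense(): the state, without advancing time (a new reading comes with each control period).
- r.grab_frame(name): name is "side" or "top"; returns the picture (420x560x3 uint8, red, green, blue); there is no depth.
- r.get_calibration(name): a dict with "K" (3x3 intrinsics, pixels), "distortion" ([k1, k2, p1, p2, k3] as OpenCV has them; the pictures are not rectified), "pose" (4x4, takes a point from camera to world coordinates). Camera axes: x right, y up, looking along -z (the intrinsics and any distortion apply to the point x, -y, -z); pixel columns grow to the right and rows downward; lengths in mm; the calibration is good to about 2 mm. A picture is of the moment at which its call begins. get_calibration takes no time and is no camera call.
- r.sign_off(): hands the job in; it is judged then, once.
Trained networks look in the newest picture that a camera, given by its name, has taken for a name from the list of things; names that differ only in an ending like _2 or _b are one class to them, and where a whole thing is asked for, a point or a joint stands for the part that bears it (a point fixed in the world has none). Each returns a list of dicts, best first, with "score" (0 to 1); they miss things now and then, are a little off and sometimes report something else, mostly with a low value. They report only what shows in the picture. A call takes as long as a camera call. They do not tell look-alikes from the thing itself.
- r.silhouettes(camera, label): "region" (420x560 bool, what is visible of it) and "position" ([row, column] in pixels, amid what is visible of it).
The state is a dict: "clock": time; "qpos": joint angles; "qvel": joint speeds; "joint_efforts": joint torques, N m; "eef_pos": TCP position; "tcp_rot": TCP orientation; "contact_force": force on the tool from outside, world axes, zero at the start; "wrist_torque": the same for the moment, N m; "opening": opening from 0.0 (shut) to 1.0 (fully open); "grasp_force": force on a finger pad.
Only numpy, scipy, OpenCV 4.12 (cv2) and the standard library are available. Lean on these libraries where they do the work, as an engineer would, in place of code of your own. Each camera call takes 0.05 s, during which the arm holds its last target. There are 200 camera calls.

### The job

The hand-held meter lies flush in the pocket of its blue storage case, so it cannot be gripped: slide the orange keeper fully back off its far end, press the meter's near end down into the thumb well until it tips and stays tilted with its far end up, and lift it out by that raised end. Lay it flat, face up, inside the lips of the white dock with that same far end (the display end) towards the green button, then press the green button and let it spring back. Leave the case keeper open and do not push away the cups, carton and vial around.

Things in the scene. Friction and masses are not known exactly. Their poses are not given: they have to be found in the camera images.
- meter_mid (a point): Centre of the white hand-held meter, 93 (x) x 52 (y) x 19 mm (z), about 60 g, edges rounded; 9.5 mm above its underside. x runs from the near end (strip port) to the far end (display), z out of its face. It starts face up in the case, its top 1 mm under the rim. Its flanks are bowed: 52 mm apart at the middle, 46 mm apart 40 mm from the middle.
- meter: The same meter; origin at the centre of its underside, axes as for meter_mid.
- meter_near_end (a point): Point 40 mm from the meter's centre towards the near end (-x), half-way up: the end over the thumb well. Pressed down there (under 3 N, only its weight resists) with the keeper open, the meter rocks about the seat's edge until this end meets the well's floor, at about 0.55 rad, and stays tilted by itself; let go below about 0.25 rad it falls back.
- meter_far_end (a point): Point 40 mm from the meter's centre towards the far end (+x, display end), half-way up: the end that rises. When tilted its top stands about 20 mm above the rim, so that it can be gripped across the flanks.
- case_rim (a point): Fixed blue storage case, 168 x 92 x 46 mm. This point is at rim height (46 mm above the worktop) over the seated meter's centre. x: from the near (thumb) end to the far (keeper) end; z up. The walls reach from x = -72 to +96 mm, y = -46 to +46 mm; the pocket is 55 mm wide, from x = -53 to +48 mm. Its black seat, 20 mm below the rim, carries the meter from x = -2 mm on.
- case_well (a point): Centre of the thumb well's floor, 41.5 mm below the rim: the open part of the pocket under the meter's near end, from case x = -53 to -2 mm. The near wall has a thumb notch 35 mm wide, down to 26 mm below the rim.
- keeper (a joint): Slide of the orange keeper in m: 0 = its plate covers the last 10 mm of the meter's far end so that it cannot rise; +0.03 = fully back (it moves along the case's +x). About 2 N moves it and it stays where left.
- keeper_tab (a point): Centre of the keeper's upright tab: 8 mm (case x) x 36 mm (case y) x 22 mm high, its foot on a flat plate 3 mm thick whose top is 4 mm above the rim; tab top 25 mm above the rim. Push its near face with closed fingers or pinch it.
- dock_bed (a point): White fixed dock, 160 x 80 mm, bed 34 mm above the worktop. This point is the centre of the bed surface; the bed is 105 mm (x) x 62 mm (y) inside lips 3 mm high. x points towards the green button, z up.
- dock_button (a joint): Travel of the green button in m: 0 = up, 0.006 = fully down; a spring takes 4 N at full travel and returns it.
- dock_button_top (a point): Centre of the top of the round green button, 24 mm across, on the dock 78 mm from the bed's centre along the bed's +x.
- cup_red: Bystander: specimen cup with red lid, 62 mm across, 72 mm high; origin under its centre.
- cup_yellow: Bystander: specimen cup with yellow lid, 62 mm across, 72 mm high; origin under its centre.
- red_carton: Bystander: small red and white carton, 55 x 86 x 48 mm; origin under its centre.
- strip_vial: Bystander: white vial with blue cap, 42 mm across, 104 mm high; origin under its centre.
There are look-alikes about, which are no part of the job. What is shaped like the meter but pink is not meant.

How it is judged:
By the outcome, as a careful person would: the job done as asked, in the order asked, and still so for the second after the job is handed in, with the robot touching nothing.
It also fails if it takes over 51 s, if anything falls off the work surface, if the arm or the gripper's body presses on something with over 40 N, if the wrist force passes 120 N, or if a joint passes its speed limit or range.

## Working session

There is one attempt and no reset: what is moved stays moved. The work goes in short steps, Python scripts to look and compute and a tool call to move; the robot and the scene stay as the last step left them, time stands still between calls to the robot, and variables do not carry over. Pictures are saved under pics/ and viewed, at most 10 in all, crops included, and the job is handed in when it is done.

Besides the shell and the picture viewer there is one more tool, called after ">>>" by a JSON object that holds its "op" and its "data". carry_out: Moves the arm, as the interface text tells. Its arguments: {"type":"object","properties":{"series":{"type":"array"},"force":{"type":"number"}},"required":["series"]}

```bash
mkdir -p pics; ls
python3 - <<'E'
from rig import r
import cv2,numpy as np
for n in("side","top"):
    cv2.imwrite(f"pics/{n}0.png",r.grab_frame(n)[:,:,::-1])
    c=r.get_calibration(n);print(n,c["K"].round(1).tolist(),np.round(c["distortion"],4),c["pose"].round(3).tolist())
    for l in["meter","case_rim","keeper","dock_bed","dock_button","keeper_tab"]:
        try:print(l,[(round(d["score"],2),np.round(d["position"]).tolist(),int(d["region"].sum())) for d in r.silhouettes(n,l)[:3]])
        except Exception as e:print(l,e)
print(r.sense())
E
```

```text
pics
side [[449.2, 0.0, 277.7], [0.0, 449.2, 202.2], [0.0, 0.0, 1.0]] [0.0044 0.     0.     0.     0.    ] [[0.949, 0.095, -0.301, 207.498], [-0.315, 0.364, -0.877, -967.75], [0.027, 0.927, 0.375, 498.696], [0.0, 0.0, 0.0, 1.0]]
meter [(0.87, [229.0, 189.0], 403), (0.55, [192.0, 240.0], 205)]
case_rim [(0.91, [196.0, 249.0], 1303)]
keeper []
dock_bed [(0.83, [275.0, 254.0], 2154)]
dock_button [(0.6, [274.0, 269.0], 115)]
keeper_tab [(0.44, [186.0, 256.0], 121)]
top [[475.6, 0.0, 276.1], [0.0, 475.6, 213.9], [0.0, 0.0, 1.0]] [-0.0058  0.      0.      0.      0.    ] [[-0.018, 0.993, -0.114, 422.234], [-0.999, -0.022, -0.033, -13.273], [-0.035, 0.114, 0.993, 1270.477], [0.0, 0.0, 0.0, 1.0]]
meter [(0.85, [240.0, 213.0], 601), (0.65, [146.0, 274.0], 291), (0.63, [301.0, 255.0], 714)]
case_rim [(0.8, [225.0, 212.0], 1649)]
keeper [(0.79, [223.0, 211.0], 235), (0.31, [244.0, 212.0], 592)]
dock_bed [(0.56, [265.0, 367.0], 1961)]
dock_button [(0.6, [259.0, 391.0], 74)]
keeper_tab [(0.73, [222.0, 208.0], 187), (0.42, [225.0, 213.0], 1725), (0.25, [262.0, 289.0], 458)]
{'clock': 0.7, 'qpos': array([ 1.12256061e+00,  3.52987229e-01,  1.63338779e+00,  3.44659334e-05,
        1.15517610e+00, -2.42863719e-03]), 'qvel': array([-4.34669917e-04, -8.43363306e-04, -4.10957040e-04,  4.84840125e-04,
       -1.92862512e-03,  9.76241902e-07]), 'joint_efforts': array([ 9.88852605e-06, -6.05023956e+01, -3.42386520e+01, -5.63594006e-05,
        1.37593972e-03, -1.69879905e-05]), 'eef_pos': array([269.5058417 , 563.9280486 , 231.29418328]), 'tcp_rot': array([ 3.14155104e+00, -3.14313228e-05,  2.69577166e+00]), 'contact_force': array([ 0.15817321, -0.24470865, -0.31694688]), 'wrist_torque': array([ 0.06043725,  0.00977496, -0.0313206 ]), 'grasp_force': 0.0, 'opening': 1.0004671675697558}
```

Run:
```python
import cv2
t=cv2.imread("pics/top0.png")[120:330,140:440];s=cv2.imread("pics/side0.png")[140:320,140:400]
cv2.imwrite("pics/topz.png",cv2.resize(t,None,fx=2.66,fy=2.66,interpolation=cv2.INTER_CUBIC))
cv2.imwrite("pics/sidez.png",cv2.resize(s,None,fx=3,fy=3,interpolation=cv2.INTER_CUBIC))
```

```text
(no output)
```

View pics/topz.png

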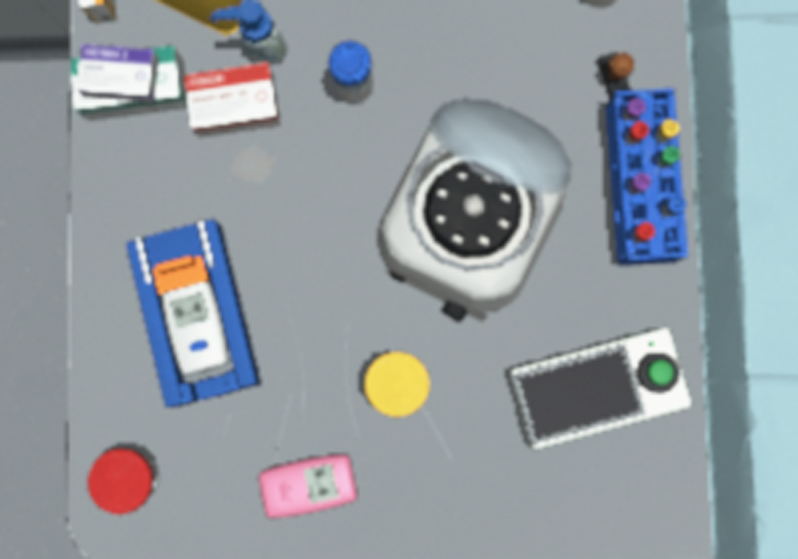

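View pics/sidez.png

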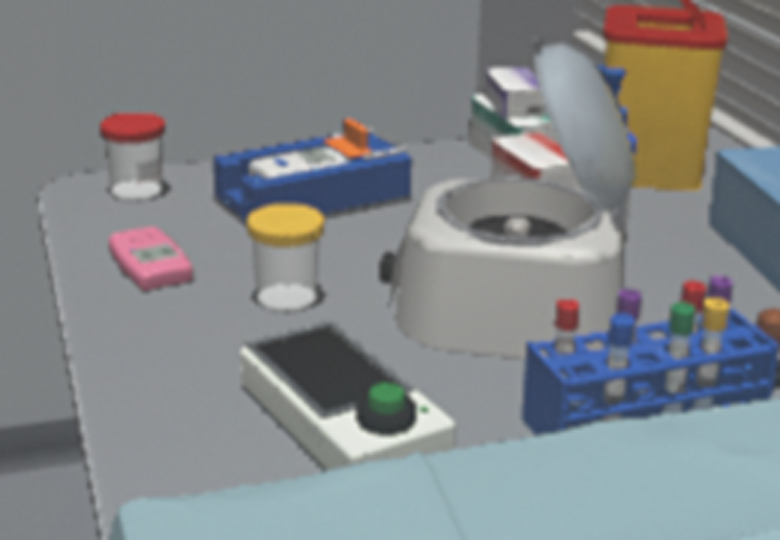

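```bash
cat > h.py <<'E'
from rig import r
import numpy as np, cv2
from scipy.optimize import minimize
from scipy.spatial.transform import Rotation as R
C={n:r.get_calibration(n) for n in("side","top")}
def proj(n,P):
    c=C[n];T=np.linalg.inv(c["pose"]);q=np.atleast_2d(P)@T[:3,:3].T+T[:3,3]
    return cv2.projectPoints(q*[1,-1,-1],np.zeros(3),np.zeros(3),c["K"],np.array(c["distortion"]))[0][:,0]
def ray(n,uv):
    c=C[n];x,y=cv2.undistortPoints(np.float64([[uv]]),c["K"],np.array(c["distortion"]))[0,0]
    return c["pose"][:3,3],c["pose"][:3,:3]@[x,-y,-1]
def onz(n,uv,z):
    o,d=ray(n,uv);return o+d*(z-o[2])/d[2]
def tri(us,ut):
    A=[];b=[]
    for n,u in(("side",us),("top",ut)):
        o,d=ray(n,u);d=d/np.linalg.norm(d);M=np.eye(3)-np.outer(d,d);A.append(M);b.append(M@o)
    return np.linalg.lstsq(np.vstack(A),np.hstack(b),rcond=None)[0]
def hull(pts,s=4):
    m=np.zeros((420*s,560*s),np.uint8)
    cv2.fillConvexPoly(m,cv2.convexHull(np.round((pts+.5)*s).astype(np.int32)),1);return m
def fitbox(masks,lo,hi,x0):
    """masks: cam->bool mask; box lo..hi in own frame; returns x,y,yaw by hull overlap"""
    H={n:hull(np.argwhere(m)[:,::-1].astype(float)) for n,m in masks.items()}
    c=np.array([[x,y,z] for x in(lo[0],hi[0]) for y in(lo[1],hi[1]) for z in(lo[2],hi[2])],float)
    def f(p):
        q=c@R.from_euler("z",p[2]).as_matrix().T+[p[0],p[1],0];e=0
        for n in H:
            m=hull(proj(n,q));e+=1-(m&H[n]).sum()/(m|H[n]).sum()
        return e
    b=min((minimize(f,x0,method="Nelder-Mead",options=dict(initial_simplex=np.array(x0)+np.array([[0,0,0],[s,0,0],[0,s,0],[0,0,s/60]]))) for s in(15,-10)),key=lambda o:o.fun)
    return b.x,b.fun
E
python3 - <<'E'
from h import *
im={}
for n in C: im[n]=r.grab_frame(n)
sil={n:{l:r.silhouettes(n,l) for l in("case_rim","dock_bed")} for n in C}
for l,lo,hi in(("case_rim",(-72,-46,0),(96,46,46)),("dock_bed",(-80,-40,0),(80,40,37))):
    M={n:sil[n][l][0]["region"] for n in C}
    g=onz("top",np.argwhere(M["top"]).mean(0)[::-1],35)
    x0=[g[0],g[1],.25 if l=="case_rim" else -1.3]
    for m in (M,{"top":M["top"]},{"side":M["side"]}):
        print(l,fitbox(m,lo,hi,x0))
# colour blobs
def blob(n,f,box):
    a=im[n].astype(int);m=f(a[...,0],a[...,1],a[...,2]);k=np.zeros_like(m);k[box[0]:box[1],box[2]:box[3]]=1;m&=k
    return m
def cen(m): return np.argwhere(m).mean(0)[::-1]
gr=lambda R_,G,B:(G>R_+40)&(G>B+25)
orr=lambda R_,G,B:(R_>180)&(G>80)&(G<160)&(B<110)
for nm,f,bt,bs in(("btn",gr,(245,275,370,405),(250,290,255,285)),("tab",orr,(205,240,190,225),(170,200,240,275))):
    mt,ms=blob("top",f,bt),blob("side",f,bs);print(nm,mt.sum(),ms.sum(),cen(mt),cen(ms),tri(cen(ms),cen(mt)))
dk=lambda R_,G,B:(R_+G+B<240)
m=blob("top",dk,(240,290,330,384));m=cv2.morphologyEx(m.astype(np.uint8),cv2.MORPH_OPEN,np.ones((5,5)));
P=np.array([onz("top",p[::-1],34)[:2] for p in np.argwhere(m)],np.float32);print("bed",len(P),cv2.minAreaRect(P))
wt=lambda R_,G,B:(np.minimum(np.minimum(R_,G),B)>160)
m=blob("top",wt,(215,265,195,230));P=np.array([onz("top",p[::-1],45)[:2] for p in np.argwhere(m)],np.float32);print("meter",len(P),cv2.minAreaRect(P))
for l in("cup_red","cup_yellow"):
    print(l,[onz("top",d["position"][::-1],72)[:2].round() for d in r.silhouettes("top",l)[:2]])
E
```

```text
case_rim (array([4.94807236e+02, 1.92514387e+02, 2.41543807e-01]), np.float64(0.12492133485554469))
case_rim (array([4.95749816e+02, 1.92064636e+02, 2.47063036e-01]), np.float64(0.02391614339679282))
case_rim (array([4.90189554e+02, 1.96434414e+02, 1.72258634e-01]), np.float64(0.08609652592965544))
dock_bed (array([ 426.43307083, -198.94832597,   -1.32574737]), np.float64(0.2883994970122632))
dock_bed (array([ 427.12027277, -202.58400119,   -1.31055734]), np.float64(0.06014874496436318))
dock_bed (array([ 424.18982058, -184.903461  ,   -1.33695501]), np.float64(0.20646135967460777))
btn 75 68 [388.02666667 259.38666667] [268.5        270.88235294] [ 439.23934681 -254.333148     52.92702594]
tab 148 56 [205.76351351 222.        ] [255.76785714 187.05357143] [544.66984077 209.84021433  49.65035723]
bed 792 ((420.6384582519531, -179.20440673828125), (54.851131439208984, 97.40325927734375), 14.123866081237793)
meter 558 ((504.0871887207031, 199.6368865966797), (112.01422882080078, 66.04356384277344), 9.100015640258789)
cup_red [array([346., 255.])]
cup_yellow []
```

```bash
cat >> h.py <<'E'
CASE=(np.array([495.5,192.2]),.246); DOCK=(np.array([420.6,-179.0]),-1.322)
def w(fr,x,y,z):
    (o,a)=fr;c,s=np.cos(a),np.sin(a);return np.array([o[0]+c*x-s*y,o[1]+s*x+c*y,z])
def loc(fr,p):
    (o,a)=fr;c,s=np.cos(a),np.sin(a);d=np.array(p[:2])-o;return np.array([c*d[0]+s*d[1],-s*d[0]+c*d[1],p[2]])
def rot(fr,al=0):
    return R.from_euler("z",fr[1])*R.from_euler("y",al)*R.from_euler("z",np.pi)*R.from_euler("x",np.pi)
def go(P,Rt=None):
    s=r.sense();R0=R.from_euler("xyz",s["tcp_rot"])
    rv=(R0.inv()*Rt).as_rotvec()/np.pi if Rt is not None else np.zeros(3)
    print("clock",s["clock"],"rv",rv.round(4),"sh",(R0.inv().apply(P-s["eef_pos"])/250).round(3))
E
python3 - <<'E'
from h import *
for p in((207.7,220.7),(198,222),(216,219)):print(loc(CASE,onz("top",p,71)))
im=r.grab_frame("top").astype(int);a=im[...,0];g=im[...,1];b=im[...,2]
m=(a>150)&(g<170)&(b<120)&(a>g+40);m[:205]=0;m[235:]=0;m[:,:190]=0;m[:,225:]=0
P=np.array([loc(CASE,onz("top",p[::-1],50)) for p in np.argwhere(m)]);print(P.min(0),P.max(0))
print("btn",loc(DOCK,[439.2,-254.3,53]))
go(w(CASE,15,0,110),rot(CASE))
E
```

```text
[51.72770582 -4.19176661 71.        ]
[55.07055472 20.62235274 71.        ]
[ 50.32856458 -25.77816948  71.        ]
[ 36.58680846 -24.27854072  50.        ] [64.82652076 27.32026016 50.        ]
btn [77.56149434 -0.51438879 53.        ]
clock 1.15 rv [ 0.     -0.     -0.2202] sh [-1.503 -0.913  0.485]
```

>>> {"op": "carry_out", "data": {"series": [[0,0,-0.22,-1,-0.6,0.1,1],[0,0,-0.22,-1,-0.6,0.1,1],[0,0,-0.22,-1,-0.6,0.1,1],[0,0,-0.22,-1,-0.6,0.1,1],[0,0,-0.22,-1,-0.6,0.1,1],[0,0,-0.22,-1,-0.6,0.1,1],[0,0,-0.22,-1,-0.6,0.1,1]], "force": 40}}

```text
clock: 2.02
eef_pos: [430.4, 321.0, 206.5]
tcp_rot: [3.141, 0.0, -2.897]
contact_force: [-0.3, -0.1, 0.1]
opening: -0.001
grasp_force: 0.0
```

Run:
```python
from h import *
print(r.sense()["eef_pos"],r.sense()["qvel"].round(3))
go(w(CASE,20,0,100),rot(CASE));go(w(CASE,20,0,57),rot(CASE))
```

```text
[430.41576777 321.04302331 206.45470833] [ 0.025  0.002 -0.004  0.    -0.    -0.002]
clock 2.025 rv [ 0.0002  0.0001 -0.0005] sh [-0.208 -0.563  0.426]
clock 2.025 rv [ 0.0002  0.0001 -0.0005] sh [-0.208 -0.563  0.598]
```

>>> {"op": "carry_out", "data": {"series": [[0,0,0,-0.208,-0.563,0.42,1],[0,0,0,-0.208,-0.563,0.42,1],[0,0,0,-0.208,-0.563,0.42,1],[0,0,0,-0.208,-0.563,0.5,1],[0,0,0,-0.208,-0.563,0.6,1],[0,0,0,-0.208,-0.563,0.6,1]]}}

```text
clock: 2.78
eef_pos: [513.5, 197.6, 54.8]
tcp_rot: [-3.141, -0.003, -2.895]
contact_force: [0.2, -0.6, 0.3]
opening: 0.001
grasp_force: 0.0
```

>>> {"op": "carry_out", "data": {"series": [[0,0,0,-0.06,0,0,1],[0,0,0,-0.1,0,0,1],[0,0,0,-0.13,0,0,1],[0,0,0,-0.16,0,0,1],[0,0,0,-0.175,0,0,1],[0,0,0,-0.175,0,0,1]]}}

```text
clock: 3.52
eef_pos: [557.9, 207.5, 56.3]
tcp_rot: [3.142, 0.001, -2.896]
contact_force: [-0.3, 0.0, -0.0]
opening: -0.0
grasp_force: 0.0
```

Run:
```python
from h import *
s=r.sense();print(loc(CASE,s["eef_pos"]),s["contact_force"])
cv2.imwrite("pics/a.png",np.vstack([cv2.resize(r.grab_frame("side")[150:230,180:330,::-1],None,fx=4,fy=4),cv2.resize(r.grab_frame("top")[185:255,165:315,::-1],None,fx=4,fy=4)])[:600])
```

```text
[64.21519881 -0.31826664 56.29389919] [-0.27628052  0.02416222 -0.03924019]
```

View pics/a.png

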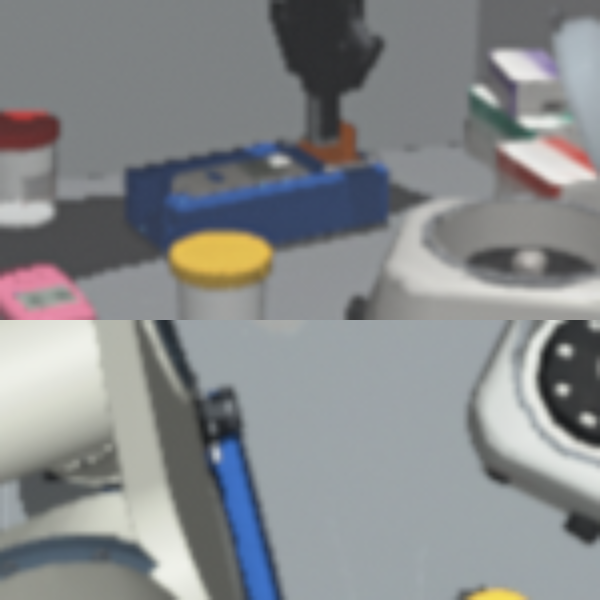

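Side view: closed fingers stand against the orange tab (about (330,145) in the crop), which has moved back. There's no stop force yet, so I push further.

>>> {"op": "carry_out", "data": {"series": [[0,0,0,-0.012,0,0,1],[0,0,0,-0.024,0,0,1],[0,0,0,-0.024,0,0,1]]}}

```text
clock: 4.0
eef_pos: [563.5, 209.0, 56.2]
tcp_rot: [-3.142, 0.0, -2.896]
contact_force: [-0.5, -0.2, -0.6]
opening: -0.004
grasp_force: 0.2
```

>>> {"op": "carry_out", "data": {"series": [[0,0,0,-0.01,0,0,1],[0,0,0,-0.02,0,0,1],[0,0,0,-0.02,0,0,1]]}}

```text
clock: 4.38
eef_pos: [566.4, 209.7, 56.0]
tcp_rot: [-3.141, -0.004, -2.896]
contact_force: [-7.8, -1.3, 5.2]
opening: -0.003
grasp_force: 3.9
```

>>> {"op": "carry_out", "data": {"series": [[0,0,0,0.1,0,-0.02,1],[0,0,0,0.3,0,-0.02,1],[0,0,0,0.455,0,-0.02,1],[0,0,0,0.455,0,-0.01,1],[0,0,0,0.455,0,0,1]]}}

```text
clock: 5.0
eef_pos: [459.4, 183.2, 56.7]
tcp_rot: [3.141, 0.003, -2.896]
contact_force: [1.0, -1.1, 0.7]
opening: -0.002
grasp_force: 0.0
```

Run:
```python
from h import *
s=r.sense();print(loc(CASE,s["eef_pos"]),s["contact_force"],s["tcp_rot"])
go(w(CASE,-39,0,45),rot(CASE));go(w(CASE,-39,0,30),rot(CASE))
```

```text
[-3.71935001e+01  5.05020874e-02  5.67105473e+01] [ 1.00708552 -1.07354193  0.71583118] [ 3.14125387e+00  2.60112894e-03 -2.89614560e+00]
clock 5.0 rv [ 0.0001  0.0008 -0.0002] sh [ 0.007 -0.     0.047]
clock 5.0 rv [ 0.0001  0.0008 -0.0002] sh [ 0.008 -0.     0.107]
```

>>> {"op": "carry_out", "data": {"series": [[0,0,0,0.007,0,0.03,1],[0,0,0,0.007,0,0.05,1],[0,0,0,0.007,0,0.065,1],[0,0,0,0.007,0,0.08,1],[0,0,0,0.007,0,0.09,1],[0,0,0,0.007,0,0.09,1]]}}

```text
clock: 5.75
eef_pos: [456.0, 182.1, 33.6]
tcp_rot: [-3.142, -0.0, -2.896]
contact_force: [-0.3, -0.0, -0.4]
opening: -0.002
grasp_force: 0.0
```

>>> {"op": "carry_out", "data": {"series": [[0,0,0,0,0,0.006,1],[0,0,0,0,0,0.012,1],[0,0,0,0,0,0.018,1],[0,0,0,0,0,0.018,1]]}}

```text
clock: 6.25
eef_pos: [456.1, 182.2, 29.3]
tcp_rot: [3.142, 0.0, -2.896]
contact_force: [-0.5, 0.3, 2.6]
opening: 0.003
grasp_force: 0.9
```

>>> {"op": "carry_out", "data": {"series": [[0,0,0,0,0,-0.04,1],[0,0,0,0,0,-0.12,1],[0,0,0,0,0,-0.32,0],[0,0,0,0,0,-0.4,-1],[0,0,0,0,0,-0.4,-1]]}}

```text
clock: 6.88
eef_pos: [457.2, 182.6, 131.3]
tcp_rot: [3.141, 0.004, -2.896]
contact_force: [-0.6, -0.2, 0.0]
opening: 0.636
grasp_force: 0.0
```

Run:
```python
from h import *
s=r.sense();print(loc(CASE,s["eef_pos"]),s["contact_force"],s["tcp_rot"],s["opening"])
cv2.imwrite("pics/b.png",cv2.resize(r.grab_frame("side")[150:230,180:330,::-1],None,fx=5,fy=5,interpolation=cv2.INTER_CUBIC))
al=-.27
go(w(CASE,29,0,100),rot(CASE,al));go(w(CASE,29,0,47),rot(CASE,al))
```

```text
[-3.94539701e+01 -1.33613862e-02  1.31306130e+02] [-0.60905683 -0.19219296  0.02642683] [ 3.14108889  0.0039514  -2.89620157] 0.6363961544497606
clock 6.925 rv [ 0.     -0.0854 -0.0002] sh [-0.277  0.001  0.12 ]
clock 6.925 rv [ 0.     -0.0854 -0.0002] sh [-0.277  0.001  0.332]
```

View pics/b.png

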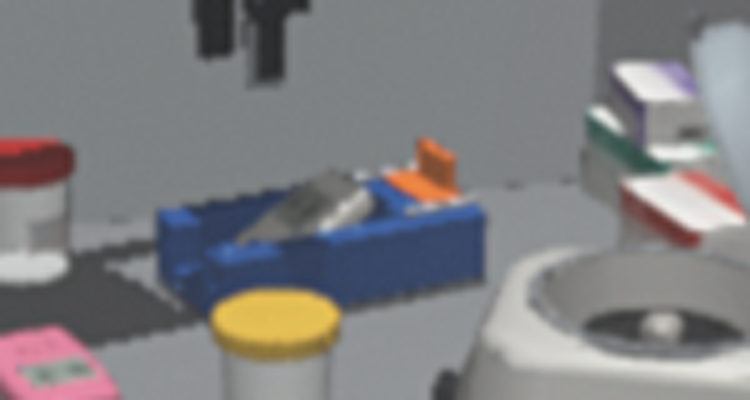

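Side view: the meter is tilted with its far end up (about (330,185)), and the keeper tab is back (about (435,160)). Next, grasp the raised end.

>>> {"op": "carry_out", "data": {"series": [[0,-0.03,0,-0.14,0,0.03,-1],[0,-0.0855,0,-0.285,0,0.06,-1],[0,-0.0855,0,-0.285,0,0.12,-1],[0,-0.0855,0,-0.285,0,0.22,-1],[0,-0.0855,0,-0.285,0,0.28,-1],[0,-0.0855,0,-0.285,0,0.31,-1],[0,-0.0855,0,-0.285,0,0.333,-1],[0,-0.0855,0,-0.285,0,0.333,-1]], "force": 40}}

```text
clock: 7.92
eef_pos: [525.2, 199.4, 45.9]
tcp_rot: [-3.142, 0.268, -2.896]
contact_force: [0.7, -0.3, 0.3]
opening: 0.999
grasp_force: 0.0
```

Run:
```python
from h import *
s=r.sense();print(loc(CASE,s["eef_pos"]),s["contact_force"],s["tcp_rot"],s["opening"])
go(w(CASE,31,0,47),rot(CASE,-.27))
cv2.imwrite("pics/c.png",cv2.resize(r.grab_frame("side")[150:230,180:330,::-1],None,fx=5,fy=5,interpolation=cv2.INTER_CUBIC))
```

```text
[30.51503355 -0.24121696 45.91782975] [ 0.74487047 -0.3146565   0.27709432] [-3.14153124  0.26805712 -2.89633514] 0.9990409793924162
clock 7.925 rv [-0.0001 -0.0006 -0.0002] sh [-0.003  0.001 -0.004]
```

View pics/c.png

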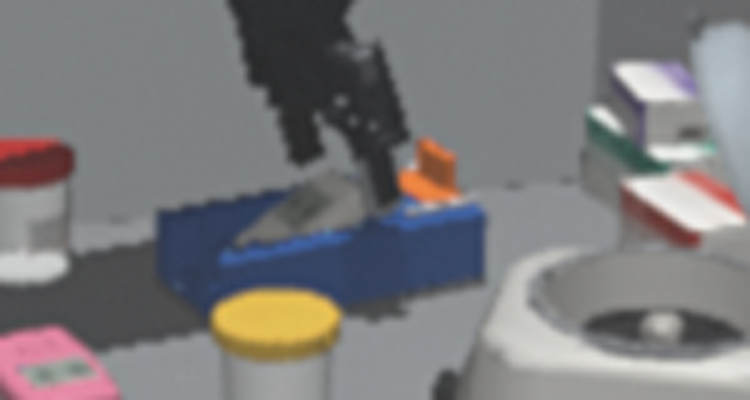

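Run:
```python
from h import *
for nm,p in dict(far_bot=(36.7,-21,55.6),far_top=(29.5,-21,67),top_l=(29.5,21,67),tip=(30.5-3.5,-42,46+12),tipR=(38,-42,61)).items():print(nm,(proj("side",w(CASE,*p))[0]-[180,150])*5)
```

```text
far_bot [380.2256848  193.73276232]
far_top [369.29584989 176.84605995]
top_l [333.28418313 154.97914048]
tip [383.95535499 204.12800705]
tipR [401.08560525 195.80152414]
```

>>> {"op": "carry_out", "data": {"series": [[0,0,0,0,0,0.008,-1],[0,0,0,0,0,0.008,0.2],[0,0,0,0,0,0.008,0.6],[0,0,0,0,0,0.008,0.6],[0,0,0,0,0,0.008,0.6],[0,0,0,0,0,0.008,0.6],[0,0,0,0,0,0.008,0.6]], "force": 40}}

```text
clock: 8.85
eef_pos: [526.5, 199.9, 45.3]
tcp_rot: [3.141, 0.271, -2.896]
contact_force: [-2.2, -0.3, 11.6]
opening: 0.52
grasp_force: 46.1
```

Run:
```python
from h import *
s=r.sense();print(loc(CASE,s["eef_pos"]),s["contact_force"],s["tcp_rot"],s["opening"],s["grasp_force"])
cv2.imwrite("pics/d.png",cv2.resize(r.grab_frame("side")[150:230,180:330,::-1],None,fx=5,fy=5,interpolation=cv2.INTER_CUBIC))
```

```text
[31.99900002 -0.05028875 45.25174832] [-2.18682002 -0.30750839 11.6223733 ] [ 3.14139983  0.27077632 -2.89601272] 0.5200397214262061 46.10879313408077
```

View pics/d.png

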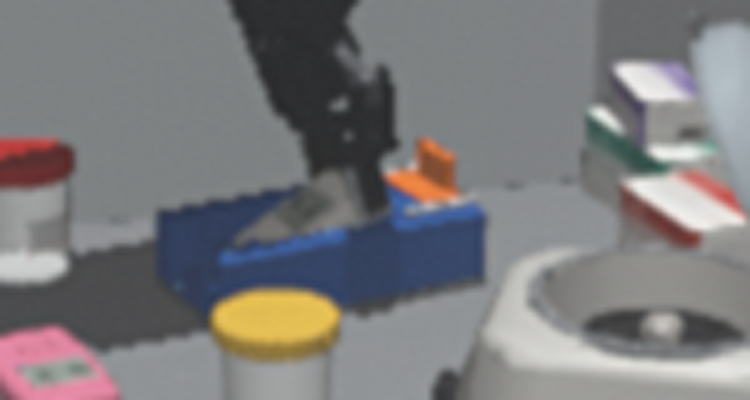

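>>> {"op": "carry_out", "data": {"series": [[0,0,0,-0.005,0,-0.02,0.6],[0,0,0,-0.015,0,-0.055,0.6],[0,0,0,-0.03,0,-0.11,0.6],[0,0,0,-0.06,0,-0.22,0.6],[0,0,0,-0.11,0,-0.4,0.6],[0,0,0,-0.11,0,-0.4,0.6]], "force": 50}}

```text
clock: 9.65
eef_pos: [528.1, 200.6, 152.4]
tcp_rot: [3.14, 0.276, -2.896]
contact_force: [0.3, -0.5, -0.3]
opening: 0.519
grasp_force: 50.9
```

Run:
```python
from h import *
s=r.sense();print(loc(CASE,s["eef_pos"]),s["contact_force"],s["wrist_torque"],s["opening"],s["grasp_force"])
cv2.imwrite("pics/e.png",cv2.resize(r.grab_frame("side")[100:230,180:330,::-1],None,fx=4.5,fy=4.5,interpolation=cv2.INTER_CUBIC))
```

```text
[ 33.70466533   0.17873004 152.41772878] [ 0.29660608 -0.48667669 -0.31038554] [-0.08968417  0.12434303 -0.00497878] 0.5185189053301121 50.89411496373941
```

View pics/e.png

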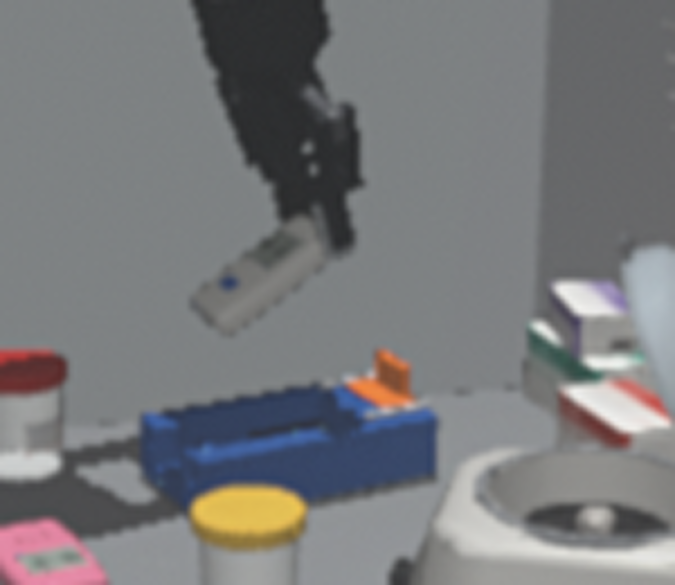

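```bash
cat >> h.py <<'E'
MP=np.array([[x,s*h,z] for x,h in((-46.5,20),(-43,22),(-40,23),(-20,25.2),(0,26),(20,25.2),(40,23),(43,22),(46.5,20)) for s in(-1,1) for z in(0.,19.)])
def fitheld(fr,x0):
    im=r.grab_frame("side");S=[d for d in r.silhouettes("side","meter")]
    p0=proj("side",w(fr,x0[0],0,x0[1]))[0]
    d=min(S,key=lambda d:np.hypot(*(d["position"][::-1]-p0)));m=d["region"];print("sil",d["score"],d["position"],m.sum(),"pred",p0)
    dark=cv2.dilate((im.sum(2)<200).astype(np.uint8),np.ones((3,3))).astype(bool)&~m
    up=lambda a:np.kron(a,np.ones((4,4),bool))
    M,D=up(m),~up(dark)
    def f(p):
        q=R.from_euler("y",p[2]).apply(MP-[0,0,9.5]);q=q+[p[0],0,p[1]]
        h=hull(proj("side",np.array([w(fr,*v) for v in q]))).astype(bool)
        return 1-(h&M&D).sum()/((h|M)&D).sum()
    o=minimize(f,x0,method="Nelder-Mead",options=dict(initial_simplex=np.array(x0)+np.array([[0,0,0],[12,0,0],[0,12,0],[0,0,.2]])))
    return o.x,o.fun
E
python3 - <<'E'
from h import *
print(fitheld(CASE,[-2,140,-.5]))
print(fitheld(CASE,[5,150,-.35]))
E
```

```text
sil 0.76 [160.7, 236.9] 357 pred [240.30712772 159.98356545]
(array([ -8.47805601, 139.52442691,  -0.63942836]), np.float64(0.2387501669114701))
sil 0.82 [162.3, 237.0] 420 pred [242.54245373 156.15248707]
(array([ -9.95151199, 136.19019044,  -0.5388907 ]), np.float64(0.12406262333903428))
```

Run:
```python
from h import *
go(w(CASE,-80,0,180),rot(CASE,.27))
```

```text
clock 9.9 rv [-1.000e-04  1.708e-01 -2.000e-04] sh [ 0.39   0.001 -0.244]
```

>>> {"op": "carry_out", "data": {"series": [[0,0.05,0,0.13,0,-0.08,0.6],[0,0.1,0,0.26,0,-0.16,0.6],[0,0.15,0,0.39,0,-0.244,0.6],[0,0.171,0,0.39,0,-0.244,0.6],[0,0.171,0,0.39,0,-0.244,0.6]]}}

```text
clock: 10.52
eef_pos: [419.1, 172.8, 179.5]
tcp_rot: [-3.141, -0.27, -2.896]
contact_force: [-0.4, -0.4, -0.7]
opening: 0.52
grasp_force: 51.0
```

Run:
```python
from h import *
s=r.sense();print(s["eef_pos"],s["opening"],s["grasp_force"])
mid=np.array([400.,0,170]);go(mid,rot((0,-.5),.27))
go(w(DOCK,45,0,100),rot(DOCK,.27))
```

```text
[419.08178294 172.77780479 179.52670071] 0.5195179630077764 50.97658541664714
clock 10.525 rv [-0.0634  0.      0.2286] sh [ 0.223 -0.652  0.101]
clock 10.525 rv [-1.331e-01  1.000e-04  4.808e-01] sh [ 0.238 -1.546  0.396]
```

>>> {"op": "carry_out", "data": {"series": [[-0.03,0,0.11,0.11,-0.32,0.05,0.6],[-0.0634,0,0.2286,0.223,-0.652,0.1,0.6],[-0.0634,0,0.2286,0.223,-0.652,0.1,0.6],[-0.0634,0,0.2286,0.223,-0.652,0.1,0.6],[-0.0634,0,0.2286,0.223,-0.652,0.1,0.6]]}}

```text
clock: 11.15
eef_pos: [399.0, -0.9, 171.0]
tcp_rot: [3.14, -0.269, 2.64]
contact_force: [-0.3, 0.4, -1.2]
opening: 0.518
grasp_force: 51.1
```

Run:
```python
from h import *
s=r.sense();print(s["eef_pos"],s["opening"],s["grasp_force"])
go(w(DOCK,45,0,120),rot(DOCK,.27))
```

```text
[399.04086544  -0.87010641 171.00298109] 0.5180310243374456 51.12176383721817
clock 11.15 rv [-6.910e-02  2.000e-04  2.518e-01] sh [-0.575 -0.715  0.052]
```

>>> {"op": "carry_out", "data": {"series": [[-0.0345,0,0.126,-0.29,-0.36,0.03,0.6],[-0.069,0,0.252,-0.575,-0.715,0.052,0.6],[-0.069,0,0.252,-0.575,-0.715,0.052,0.6],[-0.069,0,0.252,-0.575,-0.715,0.052,0.6],[-0.069,0,0.252,-0.575,-0.715,0.052,0.6],[-0.069,0,0.252,-0.575,-0.715,0.052,0.6]]}}

```text
clock: 11.9
eef_pos: [432.5, -221.1, 119.9]
tcp_rot: [-3.141, -0.27, 1.825]
contact_force: [-0.1, 0.7, -1.4]
opening: 0.518
grasp_force: 51.2
```

Run:
```python
from h import *
s=r.sense();p=loc(DOCK,s["eef_pos"]);print(p,s["tcp_rot"],s["opening"],s["grasp_force"])
print(fitheld(DOCK,[p[0]-46,p[2]+8,0]))
for n in C: cv2.imwrite(f"pics/f_{n}.png",r.grab_frame(n)[:,:,::-1])
a=cv2.imread("pics/f_side.png")[180:320,180:360];b=cv2.imread("pics/f_top.png")[200:300,300:440]
a=cv2.resize(a,(450,350),interpolation=cv2.INTER_CUBIC);b=cv2.resize(b,(350,250),interpolation=cv2.INTER_CUBIC)
o=np.zeros((350,800,3),np.uint8);o[:,:450]=a;o[:250,450:]=b;cv2.imwrite("pics/f.png",o)
```

```text
[ 43.7354148    1.18350883 119.9108727 ] [-3.140786   -0.26969294  1.82473227] 0.5180010288735551 51.15123024668719
sil 0.63 [222.9, 260.0] 361 pred [249.08577452 220.19054479]
(array([ 1.06845661e+01,  1.31726870e+02, -6.65562440e-02]), np.float64(0.17971684484253103))
```

View pics/f.png

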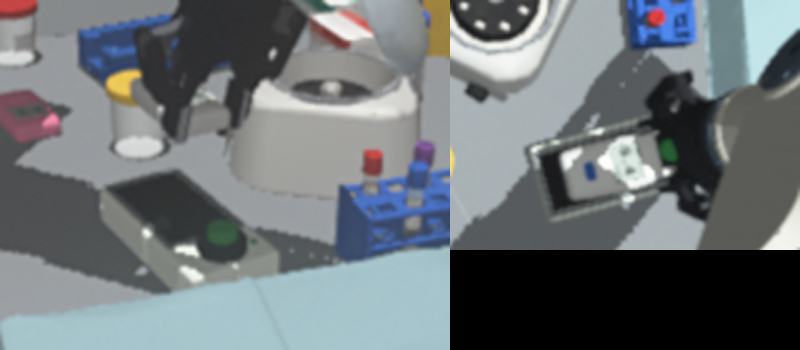

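Run:
```python
from h import *
f=lambda u,v,z:loc(DOCK,onz("top",(300+(u-450)/2.5,200+v/2.5),z)).round(1)
print("near edge",f(563,157,137),f(569,179,137),f(575,200,137),"btn",f(591,170,139))
print("inner bed near edge corners",f(540,152,36),f(553,208,36),"far",f(668,180,36))
im=r.grab_frame("top").astype(int);s=r.sense()
print(R.from_euler("xyz",s["tcp_rot"]).as_matrix().round(3).tolist())
# centreline profile along the meter axis in the top picture at z=137
for y in(-15,0,15):
    print(y,[int(im[tuple(np.round(proj("top",w(DOCK,x,y,137))[0][::-1]).astype(int))].sum()) for x in range(-65,-20,3)])
for x in(-30,-20):
    print(x,[int(im[tuple(np.round(proj("top",w(DOCK,x,y,137))[0][::-1]).astype(int))].sum()) for y in range(-42,43,4)])
```

```text
near edge [-37.4  22.3 137. ] [-37.7   1.  137. ] [-37.8 -19.3 137. ] btn [-15.7   3.7 139. ]
inner bed near edge corners [-47.8  31.6  36. ] [-50.8 -26.7  36. ] far [ 70.2 -30.3  36. ]
[[-0.242, 0.968, -0.067], [0.933, 0.251, 0.257], [0.266, -0.0, -0.964]]
-15 [301, 224, 134, 83, 81, 81, 91, 144, 225, 378, 400, 393, 415, 414, 405]
0 [267, 217, 131, 86, 82, 85, 89, 145, 269, 413, 433, 435, 435, 423, 327]
15 [277, 228, 144, 91, 79, 80, 85, 106, 540, 685, 697, 688, 422, 423, 417]
-30 [272, 272, 312, 408, 278, 167, 291, 415, 429, 432, 434, 432, 431, 424, 466, 490, 733, 581, 275, 286, 356, 290]
-20 [270, 271, 300, 379, 282, 233, 401, 420, 429, 364, 284, 220, 273, 245, 401, 414, 553, 557, 363, 292, 367, 294]
```

Run:
```python
from h import *
for z in(60,40,36): go(w(DOCK,38.7,-0.2,z),rot(DOCK,.22))
```

```text
clock 12.15 rv [-0.0004 -0.0156  0.0014] sh [-0.045 -0.008  0.239]
clock 12.15 rv [-0.0004 -0.0156  0.0014] sh [-0.067 -0.008  0.316]
clock 12.15 rv [-0.0004 -0.0156  0.0014] sh [-0.071 -0.008  0.332]
```

>>> {"op": "carry_out", "data": {"series": [[0,-0.0156,0.001,-0.01,-0.006,0.12,0.6],[0,-0.0156,0.001,-0.045,-0.006,0.239,0.6],[0,-0.0156,0.001,-0.06,-0.006,0.29,0.6],[0,-0.0156,0.001,-0.067,-0.006,0.316,0.6],[0,-0.0156,0.001,-0.067,-0.006,0.316,0.6],[0,-0.0156,0.001,-0.067,-0.006,0.316,0.6]]}}

```text
clock: 12.9
eef_pos: [430.6, -217.6, 40.5]
tcp_rot: [-3.141, -0.22, 1.818]
contact_force: [0.1, -0.0, -1.2]
opening: 0.519
grasp_force: 51.2
```

Run:
```python
from h import *
s=r.sense();print(loc(DOCK,s["eef_pos"]),s["contact_force"],s["tcp_rot"])
im=r.grab_frame("top").astype(int)
for z in(50,56):
  for y in(-12,0,12):
    print(z,y,[int(im[tuple(np.round(proj("top",w(DOCK,x,y,z))[0][::-1]).astype(int))].sum()) for x in range(-65,-20,3)])
  for x in(-30,-5):print(z,x,[int(im[tuple(np.round(proj("top",w(DOCK,x,y,z))[0][::-1]).astype(int))].sum()) for y in range(-42,43,3)])
go(w(DOCK,38.7,0,36),rot(DOCK,.22))
o=np.zeros((600,800,3),np.uint8);o[:400,:]=cv2.resize(r.grab_frame("side")[220:320,180:380,::-1],(800,400),interpolation=cv2.INTER_CUBIC)
o[400:,:400]=cv2.resize(r.grab_frame("top")[230:300,310:450,::-1],(400,200),interpolation=cv2.INTER_CUBIC);cv2.imwrite("pics/g.png",o)
```

```text
[39.88398353  0.16486843 40.53240949] [ 0.096569   -0.02185921 -1.213414  ] [-3.14121129 -0.21961827  1.81768823]
50 -12 [268, 282, 288, 263, 229, 166, 287, 373, 405, 423, 423, 423, 429, 426, 428]
50 0 [269, 297, 295, 266, 199, 111, 151, 297, 416, 428, 430, 429, 423, 356, 227]
50 12 [271, 277, 292, 224, 163, 102, 182, 301, 391, 414, 420, 420, 418, 385, 318]
50 -30 [275, 323, 391, 345, 209, 115, 138, 280, 385, 414, 424, 430, 430, 427, 423, 427, 421, 418, 417, 415, 411, 404, 385, 327, 234, 279, 370, 492, 311]
50 -5 [278, 343, 381, 306, 243, 189, 179, 390, 417, 423, 427, 432, 433, 429, 429, 427, 423, 422, 421, 449, 692, 721, 686, 482, 336, 353, 330, 342, 284]
56 -12 [268, 282, 288, 263, 166, 137, 287, 373, 405, 423, 423, 424, 428, 426, 428]
56 0 [274, 297, 295, 266, 199, 111, 151, 379, 416, 428, 430, 429, 423, 239, 209]
56 12 [271, 277, 274, 224, 163, 102, 182, 301, 391, 420, 420, 420, 418, 385, 318]
56 -30 [271, 323, 391, 378, 261, 115, 128, 280, 385, 411, 424, 430, 418, 427, 423, 403, 421, 418, 418, 415, 411, 408, 385, 327, 222, 279, 370, 391, 311]
56 -5 [268, 343, 395, 306, 243, 194, 179, 390, 414, 423, 427, 426, 433, 429, 426, 427, 423, 421, 421, 449, 735, 721, 686, 530, 336, 353, 321, 342, 284]
clock 12.95 rv [ 0.      0.0001 -0.0006] sh [ 0.001 -0.001  0.019]
```

View pics/g.png

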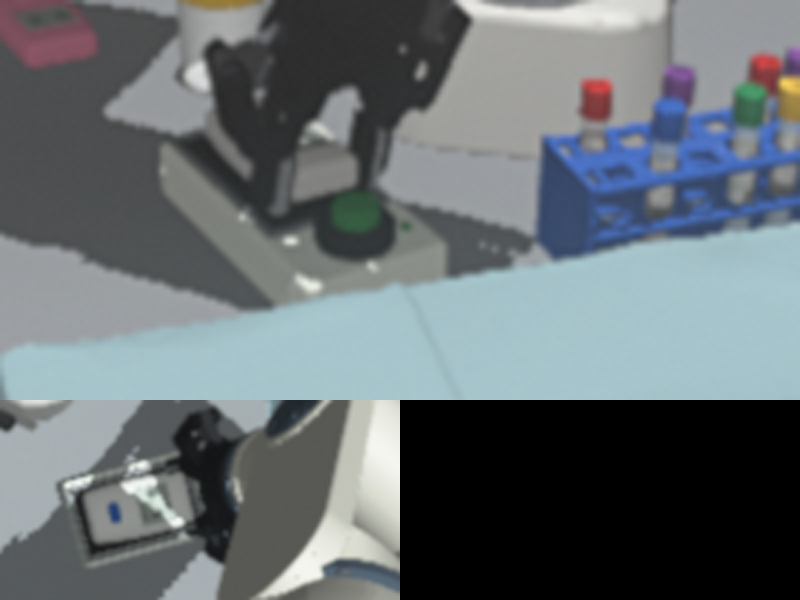

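>>> {"op": "carry_out", "data": {"series": [[0,0,0,0,-0.005,0.005,0.6],[0,0,0,0,-0.005,0.012,0.6],[0,0,0,0,-0.005,0.017,0.6],[0,0,0,0,-0.005,0.017,0.6]]}}

```text
clock: 13.55
eef_pos: [428.6, -216.6, 35.6]
tcp_rot: [-3.14, -0.221, 1.817]
contact_force: [0.4, 0.2, 0.1]
opening: 0.519
grasp_force: 51.2
```

>>> {"op": "carry_out", "data": {"series": [[0,0,0,0,0,0.006,0.6],[0,0,0,0,0,0.012,0.6],[0,0,0,0,0,0.012,0.6]]}}

```text
clock: 13.92
eef_pos: [428.7, -216.5, 34.0]
tcp_rot: [-3.141, -0.22, 1.818]
contact_force: [-3.9, -2.3, 17.8]
opening: 0.519
grasp_force: 52.9
```

>>> {"op": "carry_out", "data": {"series": [[0,0,0,0,0,-0.005,0.6],[0,0,0,0,0,-0.005,-0.3],[0,0,0,0,0,-0.005,-1],[0,0,0,0,0,-0.005,-1],[0,0,0,0,0,-0.005,-1],[0,0,0,0,0,-0.005,-1]]}}

```text
clock: 14.68
eef_pos: [428.4, -216.2, 33.9]
tcp_rot: [-3.14, -0.221, 1.817]
contact_force: [-0.5, 0.1, 0.7]
opening: 1.0
grasp_force: 0.0
```

>>> {"op": "carry_out", "data": {"series": [[0,0,0,0.01,0,-0.06,-1],[0,0,0,0.03,0,-0.2,-1],[0,0,0,0.07,0,-0.4,-1],[0,0.035,0,0.07,0,-0.4,1],[0,0.07,0,0.07,0,-0.4,1],[0,0.07,0,0.07,0,-0.4,1]]}}

```text
clock: 15.42
eef_pos: [430.0, -222.1, 135.6]
tcp_rot: [-3.14, -0.44, 1.816]
contact_force: [-0.0, 0.4, 0.7]
opening: 0.38
grasp_force: 0.0
```

Run:
```python
from h import *
s=r.sense();print(loc(DOCK,s["eef_pos"]),s["contact_force"],s["tcp_rot"],s["opening"])
go(w(DOCK,78,0,95),rot(DOCK,0));
o=np.zeros((600,800,3),np.uint8);o[:400,:]=cv2.resize(r.grab_frame("side")[220:320,180:380,::-1],(800,400),interpolation=cv2.INTER_CUBIC)
t=r.grab_frame("top")
o[400:,:400]=cv2.resize(t[230:300,310:450,::-1],(400,200),interpolation=cv2.INTER_CUBIC);o[400:,400:]=cv2.resize(t[190:260,160:300,::-1],(400,200),interpolation=cv2.INTER_CUBIC);cv2.imwrite("pics/h.png",o)
```

```text
[ 44.09770413  -1.47747254 135.62373672] [-0.02308891  0.412943    0.67186811] [-3.14021702 -0.43999795  1.81561647] 0.3802723897043938
clock 15.425 rv [-0.0002 -0.1401 -0.0011] sh [-0.192  0.007  0.089]
```

View pics/h.png

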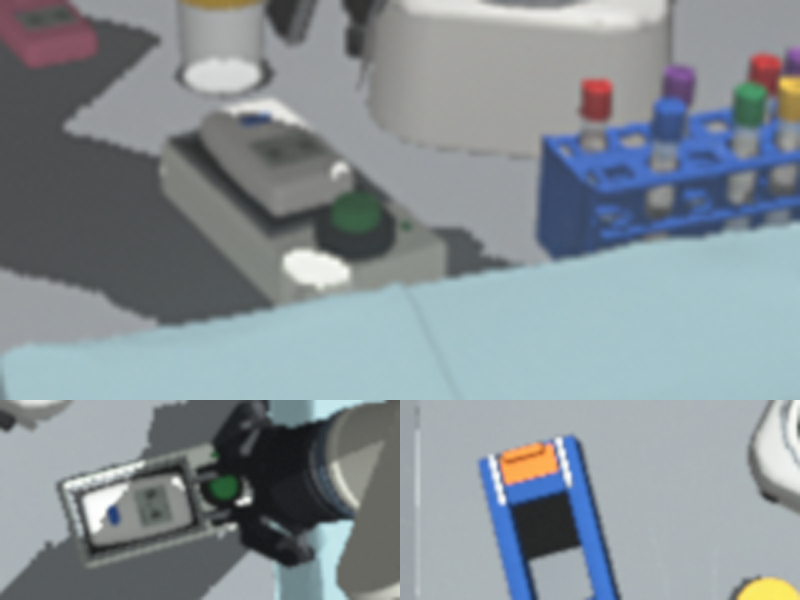

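Run:
```python
from h import *
im=r.grab_frame("top").astype(np.float32)
def prof(fr,P): return [int(cv2.remap(im,*[np.float32([[v]]) for v in proj("top",w(fr,*p))[0]],cv2.INTER_LINEAR).sum()) for p in P]
for y in(-15,0,15):print("x -62..-36",y,prof(DOCK,[(x,y,45) for x in range(-62,-35,2)]))
for y in(-10,10):print("x 36..62",y,prof(DOCK,[(x,y,45) for x in range(36,63,2)]))
for x in(-30,0,25):print("y -40..40",x,prof(DOCK,[(x,y,45) for y in range(-40,41,3)]))
m=(im[...,0]>150)&(im[...,1]<170)&(im[...,2]<120)&(im[...,0]>im[...,1]+40);m[:195]=0;m[235:]=0;m[:,:180]=0;m[:,230:]=0
P=np.array([loc(CASE,onz("top",p[::-1],50)) for p in np.argwhere(m)]);print("keeper",P.min(0),P.max(0))
```

```text
x -62..-36 -15 [285, 300, 291, 264, 227, 184, 189, 247, 334, 389, 415, 425, 427, 428]
x -62..-36 0 [312, 338, 422, 504, 506, 418, 277, 347, 500, 661, 739, 754, 744, 698]
x -62..-36 15 [339, 349, 423, 513, 497, 394, 297, 294, 451, 606, 707, 743, 751, 753]
x 36..62 -10 [427, 423, 412, 376, 298, 209, 156, 198, 242, 308, 361, 356, 254, 152]
x 36..62 10 [474, 566, 642, 622, 505, 320, 203, 219, 245, 264, 273, 247, 219, 202]
y -40..40 -30 [318, 394, 355, 252, 176, 182, 327, 404, 428, 432, 434, 426, 420, 416, 458, 627, 738, 756, 755, 750, 734, 669, 437, 352, 524, 580, 631]
y -40..40 0 [314, 397, 350, 254, 217, 298, 394, 406, 371, 342, 327, 336, 345, 348, 362, 368, 361, 361, 373, 393, 415, 423, 366, 351, 507, 604, 658]
y -40..40 25 [320, 382, 333, 247, 216, 303, 394, 389, 344, 321, 315, 307, 302, 314, 313, 304, 303, 303, 323, 378, 385, 305, 164, 167, 249, 326, 382]
keeper [ 66.66838372 -22.59010958  50.        ] [94.60700385 26.67058368 50.        ]
```

>>> {"op": "carry_out", "data": {"series": [[0,-0.06,0,-0.1,0.003,0,1],[0,-0.12,0,-0.192,0.007,0.04,1],[0,-0.14,-0.001,-0.192,0.007,0.089,1],[0,-0.14,-0.001,-0.192,0.007,0.089,1],[0,-0.14,-0.001,-0.192,0.007,0.089,1]]}}

```text
clock: 16.2
eef_pos: [440.4, -253.4, 95.6]
tcp_rot: [3.141, -0.001, 1.821]
contact_force: [0.5, 0.6, -0.3]
opening: 0.003
grasp_force: 0.0
```

Run:
```python
from h import *
s=r.sense();print(loc(DOCK,s["eef_pos"]),s["contact_force"],s["tcp_rot"],s["opening"])
go(w(DOCK,78,0,58),rot(DOCK,0))
```

```text
[77.02658453  0.85810729 95.61817628] [ 0.53160318  0.58548095 -0.25549385] [ 3.14119820e+00 -6.26173350e-04  1.82147388e+00] 0.0033844161859373765
clock 16.2 rv [ 0.0001 -0.0002  0.0006] sh [-0.004 -0.003  0.15 ]
```

>>> {"op": "carry_out", "data": {"series": [[0,0,0,-0.004,-0.003,0.1,1],[0,0,0,-0.004,-0.003,0.14,1],[0,0,0,-0.004,-0.003,0.155,1],[0,0,0,-0.004,-0.003,0.165,1],[0,0,0,-0.004,-0.003,0.165,1]]}}

```text
clock: 16.82
eef_pos: [439.4, -254.8, 53.9]
tcp_rot: [-3.141, -0.0, 1.821]
contact_force: [-1.4, -0.3, 2.4]
opening: -0.002
grasp_force: 1.0
```

>>> {"op": "carry_out", "data": {"series": [[0,0,0,0,0,0.008,1],[0,0,0,0,0,0.012,1],[0,0,0,0,0,0.012,1]]}}

```text
clock: 17.2
eef_pos: [439.5, -254.7, 50.8]
tcp_rot: [-3.141, 0.0, 1.821]
contact_force: [-1.0, -1.7, 3.5]
opening: -0.002
grasp_force: 1.7
```

>>> {"op": "carry_out", "data": {"series": [[0,0,0,0,0,0.006,1],[0,0,0,0,0,0.012,1],[0,0,0,0,0,0.012,1]]}}

```text
clock: 17.58
eef_pos: [439.6, -254.8, 49.5]
tcp_rot: [3.142, 0.0, 1.821]
contact_force: [-7.8, 1.0, 30.9]
opening: 0.001
grasp_force: 15.7
```

>>> {"op": "carry_out", "data": {"series": [[0,0,0,0,0,-0.03,1],[0,0,0,0,0,-0.15,1],[0,0,0,0,0,-0.4,1],[0,0,0,0.3,0.3,-0.5,1],[0,0,0,0.6,0.1,-0.5,1],[0,0,0,0.6,0.1,-0.5,1],[0,0,0,0.6,0.1,-0.5,1],[0,0,0,0.6,0.1,-0.5,1]]}}

```text
clock: 18.58
eef_pos: [426.9, -103.1, 172.7]
tcp_rot: [3.141, -0.0, 1.822]
contact_force: [-0.8, -0.5, 0.1]
opening: -0.003
grasp_force: 0.0
```

Run:
```python
from h import *
s=r.sense();print(s["eef_pos"],s["contact_force"],s["qvel"].round(3))
ms=r.grab_frame("side").astype(int);g=(ms[...,1]>ms[...,0]+30)&(ms[...,1]>ms[...,2]+20);g[:250]=0;g[290:]=0;g[:,:250]=0;g[:,290:]=0;print("btn",g.sum(),np.argwhere(g).mean(0)[::-1])
im=r.grab_frame("top")
for l in("meter","cup_red","cup_yellow"):
    print(l,[(round(d["score"],2),loc(DOCK,onz("top",d["position"][::-1],53 if l=="meter" else 72)).round(1)) for d in r.silhouettes("top",l)[:3]])
```

```text
[ 426.94473497 -103.12254666  172.74908626] [-0.80977729 -0.47071046  0.08516537] [-0.02   0.013 -0.014 -0.001  0.002 -0.001]
btn 91 [268.54945055 271.9010989 ]
meter []
cup_red [(0.65, array([-442.,   32.,   72.]))]
cup_yellow [(0.78, array([-165. ,   59.5,   72. ]))]
```

```bash
python3 -c "
from rig import r
print(r.sign_off())"
```

```text
the job is handed in; nothing more can be done
None
```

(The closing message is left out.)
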